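# Unhook the heat-sink module from an opened amplifier

## Robot

A 6-joint arm with a two-finger parallel gripper is mounted at the origin on the work surface. World frame = base frame: x ahead of the robot, y to its left, z up, the work surface at z = 0. Lengths are in mm, angles in rad, forces in N, time in s.
With the tool pointing down it reaches from about 250 to 850 mm from the base axis. Payload 12.5 kg.
Tool frame: the origin (TCP) lies midway between the tips of the shut fingers; the grasp point (between the pads) lies 19 mm behind it (env.grip_depth is the distance from the TCP to the grasp point, in mm); z points along the fingers, y is the direction in which the jaws open and shut (so a half turn about z gives the same grasp; the last joint's range is limited). The gripper opens to 93 mm and grips with 3 to 60 N. Pads are 15 mm wide; open, the fingers measure 128 mm over their backs; the gripper's body (75 mm by 188 mm) begins 65 mm behind the grasp point.
Start: joints at [1.103, 0.351, 1.652, -0, 1.139, -0.085], TCP at [205.404, 510.19, 218.633] pointing down, gripper open.
Joint ranges: [-2.75, 2.75], [-0.79, 2.1], [0.01, 2.65], [-1.57, 4.71], [0.07, 3.14], [-2.87, 2.87]. Speed limits (rad/s): [2.22, 2.22, 2.79, 3.14, 3.14, 3.14].

## Interface

Orientations are given as [roll, pitch, yaw] about the fixed x, y, z axes, in that order (R = Rz(yaw) Ry(pitch) Rx(roll)).
In Python, from workcell import env, vision, job, spotter gives the robot as it stands.
- The arm moves only by the tool carry_out, never from a script. Its argument "plan" is a list of rows, each a list of 4 numbers: the shift along the tool's x, y, z in cm, then the turn about the tool's z in rad. A call has 1 to 8 rows; each row is the pose to reach, as a shift and turn from the pose measured when the call began, along the tool's axes at that moment; what a row does not reach only later rows make up. A row lasts 1/12 s, in which the tool goes at most 41.7 mm and 7.16 degrees, less where a joint would pass 70% of its speed; a pose out of reach is approached as far as the arm can. A call with a gripper value outside its range is refused whole. "jaw" is the finger opening in cm, from 0 to 9.3, set as the call begins (left out, the last holds). The fingers move at their own pace and stop on an object; "force" is the grip in N (left out, the last holds). Time passes only in rows, so rows that repeat a pose let the fingers close. It gives the time, the measured TCP pose, the force and the opening at its end, in the units of the state.
- env.state(): the state, without advancing time (a new reading comes with each control period).
- vision.read_camera(name): name is "scene" or "side" or "wrist"; returns the picture (420x560x3 uint8, red, green, blue); there is no depth.
- vision.get_calibration(name): a dict with "mtx" (3x3 intrinsics, pixels), "dist" ([k1, k2, p1, p2, k3] as OpenCV has them; the pictures are not rectified), "rvec" (rotation vector, rad) and "tvec" (3), from world to camera coordinates, as OpenCV has them. Camera axes: x right, y down, z forward; pixel columns grow to the right and rows downward; lengths in mm; the calibration is good to about 2 mm. A picture is of the moment at which its call begins: read the wrist's pose just before it. get_calibration takes no time and is no camera call; for the wrist camera it gives the pose at the moment of the call.
- job.job_done(): hands the job in, once; it reports no verdict.
Trained networks look in the newest picture that a camera, given by its name, has taken for a name from the list of things; names that differ only in an ending like _2 or _b are one class to them, and where a whole thing is asked for, a point or a joint stands for the part that bears it (a point fixed in the world has none). Each returns a list of dicts, best first, with "score" (0 to 1); they miss things now and then, are a little off and sometimes report something else, mostly with a low value. They report only what shows in the picture. A call takes as long as a camera call.
- spotter.boxes_of(camera, name): "xyz" ([x, y, z] in mm, in world coordinates, good to about 4 mm: the middle of the surface that is visible of it).
- spotter.regions_of(camera, name): "mask" (420x560 bool, what is visible of it).
The state is a dict: "clock": time; "joints": joint angles; "qd": joint speeds; "tau": joint torques, N m; "ee_pos": TCP position; "ee_rot": TCP orientation; "wrist_force": force on the tool from outside, world axes, zero at the start; "moment": the same for the moment, N m; "finger_gap": opening from 0.0 (shut) to 1.0 (fully open).
Only numpy, scipy, OpenCV 4.12 (cv2) and the standard library are available. Lean on these libraries where they do the work, as an engineer would, in place of code of your own. Each camera call takes 0.05 s, during which the arm holds its last target.

## Task

Take the heat-sink module out of the opened amplifier and lay it flat, right way up, in the middle of the blue service mat, lowering it onto the mat rather than dropping it. Its red toe is caught under the yellow lip: slide the module away from the lip, against a soft spring, until you feel the solid stop, ease off the push, then tilt the toe end up clear of the lip while the steel tongue at the other end is still in its slot, draw the tongue out of the slot and lift away. Be gentle, do not force the module against the lip or the slot, and leave the can, the meter and the dish where they are.

Things in the scene. Friction and masses are not known exactly. Their poses are not given: they have to be found in the camera images.
- module: Heat-sink module, 450 g, lying on the amplifier's inner floor, x within 1 degree of the amplifier's. Origin: centre of underside; x towards the red toe, z up. Finned aluminium body 120 (x) x 70 x 32 high. At the underside, both 5 thick: red toe (60 wide) from x=+60 to +90, steel tongue (50 wide) from x=-60 to -105.
- handle (a point): Centre of the top of the module's red upright handle block (module x=0, z=78): 16 thick (x), 56 wide (y), rising from z=32 to 78 of the module; gripped from above across its 16 mm. Axes as the module's.
- toe (a point): End of the module's red toe, at its underside (module x=+90, z=0). It is caught 1 to 27 mm deep under the yellow lip.
- tongue (a point): End of the module's steel tongue, at its underside (module x=-105, z=0): the point to tilt about. In the slot the tongue can tilt up to about 0.23 rad; 0.09 rad raises the toe clear over the lip. Lifted level, the tongue catches under the slot's roof.
- amp: Opened amplifier tray, fixed, 170 wide, walls 45 high. Origin: underside, below the module's middle; tray from x=-147 to +125, inner floor z=8. x points to the yellow lip: the module slides along -x to free its toe. Lip and slot share a carrier set up to 12 mm either way along x, unmeasured. Limits of module on lip, slot or walls: 25 N, and 12 N while tilted; its floor may be pressed.
- lip (a point): Where the free edge of the yellow lip is at mid setting (true one up to 12 mm either way along amplifier x), at its underside, 8 above the inner floor; the lip is 4 thick, 100 wide and runs 28 on to its upright end wall.
- stop (a point): Where the tongue slot's solid stop is at mid setting (true one up to 12 either way), on the inner floor. Slot 13 high, roof 4 thick reaching 33 from the stop. A copper spring strip stands 3 out of it, yields at 1.5 to 3 N. Slide to the stop: 3.5 to 29.5, friction and spring under 9 N if the grip does not press the module down; toe clear of the lip only in the last 2.5.
- mat: Blue service mat with a white border line, fixed, 240 (x) x 200 (y) x 4 thick. Origin: centre of its underside; top at z=4.
- air_can: Standing blue spray can, 60 diameter, 150 high; origin at the centre of its underside. To be left alone.
- meter: Green hand multimeter lying flat, 80 x 150 x 38; origin at the centre of its underside. To be left alone.
- dish: White screw dish, 90 diameter, 30 high; origin at the centre of its underside. To be left alone.

How it is judged:
By the outcome, as a careful person would: the job done as asked, in the order asked, and still so for the second after the job is handed in, with the robot touching nothing.
It also fails if it takes over 45 s, if anything falls off the work surface, if the arm or the gripper's body presses on something with over 40 N, if the wrist force passes 120 N, or if a joint passes its speed limit or range.

## Working session

There is one attempt and no reset: what is moved stays moved. The work goes in short steps, Python scripts to look and compute and a tool call to move; the robot and the scene stay as the last step left them, time stands still between calls to the robot, and variables do not carry over. Pictures are saved under pics/ and viewed, and the job is handed in when it is done.

Besides the shell and the picture viewer there is one more tool, called after "Request:" by a JSON object that holds its "op" and its "data", one argument or row to a line. carry_out: Moves the arm, as the interface text tells. Its arguments: {"type":"object","properties":{"plan":{"type":"array","items":{"type":"array","items":{"type":"number"}}},"jaw":{"type":"number"},"force":{"type":"number"}},"required":["plan"]}

```bash
ls; mkdir -p pics
python3 - <<'E'
from workcell import env, vision, job, spotter
import cv2
print(env.state(), env.grip_depth)
for c in ["scene","side","wrist"]:
    im=vision.read_camera(c); cv2.imwrite(f"pics/{c}0.png",im[:,:,::-1])
    k=vision.get_calibration(c); print(c,k)
    for n in ["module","handle","toe","amp","mat","air_can","meter","dish","lip"]:
        try:
            r=spotter.boxes_of(c,n); print(n,[(round(q["score"],2),[round(float(v)) for v in q["xyz"]]) for q in r[:2]])
        except Exception as e: print(n,e)
E
```

```text
pics
{'clock': 0.0, 'joints': array([ 1.10341369e+00,  3.51204504e-01,  1.65240772e+00,  8.32239658e-06,
        1.13911037e+00, -8.46026530e-02]), 'qd': array([ 0.00024037,  0.00050241,  0.00179542,  0.00112155,  0.00036522,
       -0.00230571]), 'tau': array([ 2.92072305e-03, -4.97337914e+01, -2.85253036e+01,  7.00741704e-02,
        2.57267815e-02, -1.11932895e-04]), 'ee_pos': array([205.24790752, 509.9027656 , 218.12503334]), 'ee_rot': array([-3.14046739e+00, -1.03010070e-04,  2.75880913e+00]), 'wrist_force': array([-0.38443608, -0.27265588, -1.46246905]), 'moment': array([ 0.0204275 ,  0.01497655, -0.01956338]), 'finger_gap': 0.9995549173267878} 18.8
scene {'mtx': array([[458.2594528 ,   0.        , 279.18732143],
       [  0.        , 458.2594528 , 215.16775719],
       [  0.        ,   0.        ,   1.        ]]), 'dist': array([0.02470188, 0.        , 0.        , 0.        , 0.        ]), 'rvec': array([ 1.82174247,  1.34866632, -0.73745932]), 'tvec': array([-139.2870764 , -254.27874872, 1410.53883514])}
module [(0.83, [540, -174, 40])]
handle []
toe [(0.58, [538, -172, 42])]
[... 618 characters left out ...]
)]
toe [(0.81, [514, -158, 27])]
amp [(0.82, [495, -152, 22])]
mat []
air_can [(0.87, [762, -4, 97])]
meter [(0.9, [749, 242, 33])]
dish [(0.92, [765, -217, 16]), (0.2, [516, -151, 28])]
lip [(0.55, [487, -155, 28]), (0.24, [499, 223, 4])]
wrist {'mtx': array([[365.2585735 ,   0.        , 280.37861023],
       [  0.        , 365.2585735 , 210.91509081],
       [  0.        ,   0.        ,   1.        ]]), 'dist': array([0.02351794, 0.        , 0.        , 0.        , 0.        ]), 'rvec': array([-2.38438483, -1.6118258 , -0.24790846]), 'tvec': array([-550.88588301,  -34.71928616,  391.80471813])}
module []
handle []
toe []
amp []
mat [(0.94, [429, 267, 2])]
air_can []
meter []
dish []
lip []
```

View pics/scene0.png

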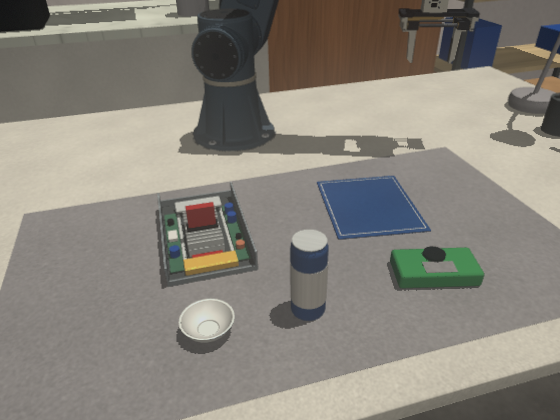

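View pics/side0.png

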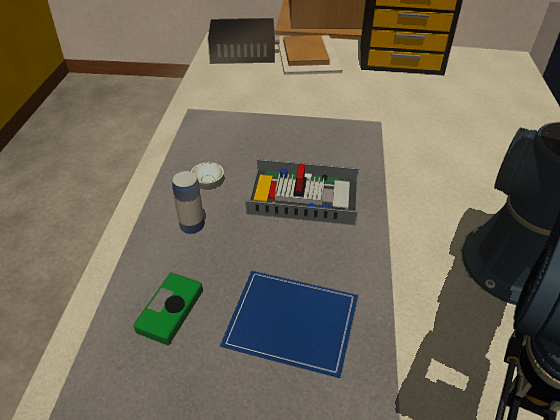

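View pics/wrist0.png

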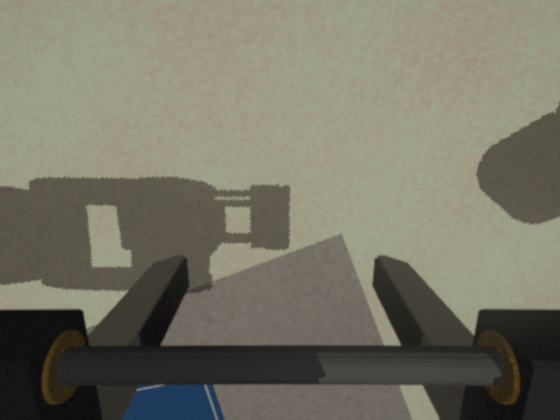

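```bash
cat > h.py <<'E'
from workcell import env, vision, job, spotter
import cv2, numpy as np
from scipy.spatial.transform import Rotation as Ro
def ray(c,u,v,z,k=None):
    k=k or vision.get_calibration(c)
    p=cv2.undistortPoints(np.array([[[u,v]]],float),k["mtx"],k["dist"])[0,0]
    R=cv2.Rodrigues(k["rvec"])[0]; C=-R.T@k["tvec"]; d=R.T@np.array([p[0],p[1],1])
    return C+d*(z-C[2])/d[2]
def proj(c,P,k=None):
    k=k or vision.get_calibration(c)
    return cv2.projectPoints(np.array(P,float).reshape(-1,1,3),k["rvec"],k["tvec"],k["mtx"],k["dist"])[0].reshape(-1,2)
def cam(k):
    R=cv2.Rodrigues(k["rvec"])[0]; return -R.T@k["tvec"],R
def st():
    s=env.state(); R=Ro.from_euler("xyz",s["ee_rot"]).as_matrix(); return s,s["ee_pos"],R
def to_tool(target,yaw=None):
    s,p,R=st(); d=R.T@(np.array(target)-p)/10
    return d
E
python3 - <<'E'
from h import *
s,p,R=st()
print(R.round(3))
C,Rc=cam(vision.get_calibration("wrist"))
print("cam in tool",R.T@(C-p),"axis",R.T@Rc.T[:,2], "camx",R.T@Rc.T[:,0])
print(ray("scene",201,206,86),ray("scene",201,215,86),ray("side",300,165,86))
print("lip",ray("scene",185,268,20),ray("scene",238,263,20))
print("tray corners top scene",[ray("scene",u,v,53).round() for u,v in [(160,195),(232,185),(254,266),(164,277)]])
print(to_tool([540,-172,290]))
for c,m in [("scene",[(320,181),(394,176),(428,229),(342,235)])]:
  print("mat",[ray(c,u,v,4).round() for u,v in m])
E
```

```text
[[-0.928  0.373 -0.   ]
 [ 0.373  0.928 -0.   ]
 [ 0.    -0.    -1.   ]]
cam in tool [  85.1667471     0.89401544 -165.38655315] axis [-3.00756580e-01  1.09119148e-04  9.53700932e-01] camx [8.12477044e-04 9.99999660e-01 1.41804104e-04]
[ 521.02500629 -167.96826431   86.        ] [ 552.95717769 -172.6515742    86.        ] [ 516.51932703 -188.83754946   86.        ]
lip [ 620.40172749 -219.96221342   20.        ] [ 636.49607958 -122.57234071   20.        ]
tray corners top scene [array([ 396., -244.,   53.]), array([403., -84.,  53.]), array([ 692., -104.,   53.]), array([ 673., -257.,   53.])]
[-56.51672428 -50.78525432  -7.13642962]
mat [array([369., 143.,   4.]), array([404., 329.,   4.]), array([631., 287.,   4.]), array([595., 107.,   4.])]
```

Run:
```python
import cv2
a=cv2.imread("pics/scene0.png")[170:290,140:270]; cv2.imwrite("pics/sc_amp.png",cv2.resize(a,None,fx=5,fy=5,interpolation=cv2.INTER_CUBIC))
a=cv2.imread("pics/side0.png")[150:230,240:365]; cv2.imwrite("pics/si_amp.png",cv2.resize(a,None,fx=6,fy=6,interpolation=cv2.INTER_CUBIC))
```

```text
(no output)
```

View pics/sc_amp.png

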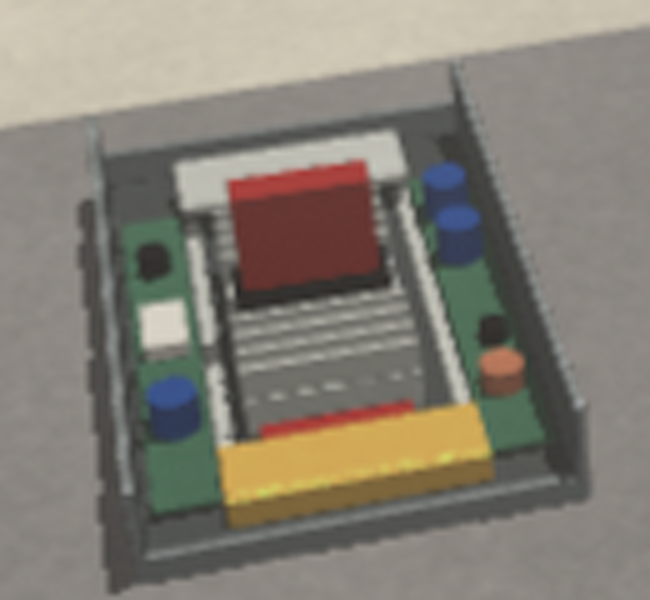

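View pics/si_amp.png

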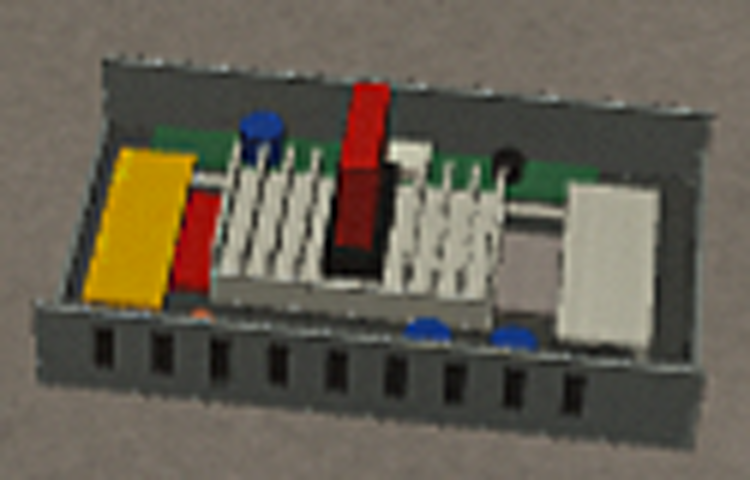

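Request:
{"op": "carry_out", "data": {
  "plan": [
    [-56.5, -50.8, -7, -0.22],
    [-56.5, -50.8, -7, -0.22],
    [-56.5, -50.8, -7, -0.22],
    [-56.5, -50.8, -7, -0.22],
    [-56.5, -50.8, -7, -0.22],
    [-56.5, -50.8, -7, -0.22],
    [-56.5, -50.8, -7, -0.22],
    [-56.5, -50.8, -7, -0.22]
  ]
}}

```text
clock: 2.17
ee_pos: [351.4, 211.3, 249.6]
ee_rot: [3.141, 0.001, 2.979]
wrist_force: [0.2, 1.4, -0.7]
finger_gap: 1.0
```

Run:
```python
from h import *
s,p,R=st(); print(p,s["ee_rot"],s["joints"]); print(to_tool([530,-170,270]))
```

```text
[351.3907332  211.30771464 249.55811987] [3.14121607e+00 6.36005176e-04 2.97918847e+00] [ 4.27787004e-01  5.22895905e-02  1.94514490e+00 -4.51312027e-05
  1.14342017e+00 -9.80586567e-01]
[-23.79260817 -34.7403023   -2.04213893]
```

Request:
{"op": "carry_out", "data": {
  "plan": [
    [-23.8, -34.7, -2, 0],
    [-23.8, -34.7, -2, 0],
    [-23.8, -34.7, -2, 0],
    [-23.8, -34.7, -2, 0],
    [-23.8, -34.7, -2, 0],
    [-23.8, -34.7, -2, 0],
    [-23.8, -34.7, -2, 0],
    [-23.8, -34.7, -2, 0]
  ]
}}

```text
clock: 2.83
ee_pos: [492.6, -90.7, 265.5]
ee_rot: [3.141, 0.001, 2.979]
wrist_force: [-0.6, 1.3, -0.3]
finger_gap: 0.996
```

Request:
{"op": "carry_out", "data": {
  "plan": [
    [-4.5, -6, 0, 0],
    [-4.5, -6, 0, 0],
    [-4.5, -6, 0, 0],
    [-4.5, -6, 0, 0]
  ]
}}

```text
clock: 3.17
ee_pos: [527.3, -158.3, 264.9]
ee_rot: [3.141, 0.0, 2.977]
wrist_force: [-0.7, -0.5, -0.6]
finger_gap: 1.004
```

Run:
```python
from h import *
s,p,R=st(); print(p,s["ee_rot"],s["joints"]); 
import pickle
k=vision.get_calibration("wrist"); im=vision.read_camera("wrist"); cv2.imwrite("pics/w1.png",im[:,:,::-1]); pickle.dump((k,p,R),open("w1.pkl","wb"))
for n in ["module","handle","toe","amp"]:
    r=spotter.boxes_of("wrist",n); print(n,[(round(q["score"],2),[round(float(v)) for v in q["xyz"]]) for q in r[:2]])
```

```text
[ 527.32558635 -158.33169208  264.90956107] [3.14090113e+00 2.16789635e-04 2.97651644e+00] [-3.76611747e-01  3.07941599e-01  1.59345509e+00  7.62957899e-04
  1.24012929e+00 -1.78257962e+00]
module [(0.71, [505, -168, 27])]
handle [(0.62, [507, -170, 26])]
toe [(0.94, [505, -171, 28]), (0.6, [751, -200, 11])]
amp [(0.78, [481, -174, 21])]
```

View pics/w1.png

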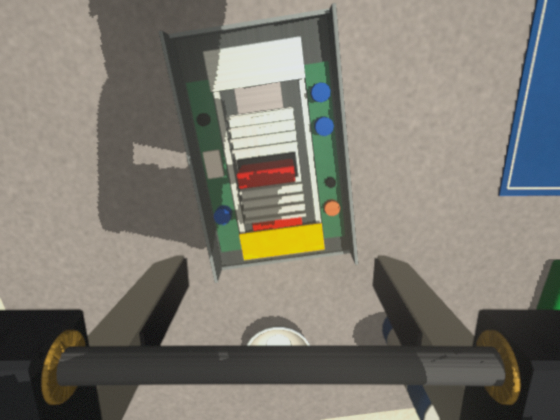

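Run:
```python
import cv2
a=cv2.imread("pics/w1.png")[0:290,150:370]; a=cv2.imread("pics/w1.png")[130:290,190:370]; cv2.imwrite("pics/w1c.png",cv2.resize(a,None,fx=4,fy=3.7,interpolation=cv2.INTER_CUBIC)[:600])
a=cv2.imread("pics/w1.png")[0:150,150:350]; cv2.imwrite("pics/w1d.png",cv2.resize(a,None,fx=4,fy=4,interpolation=cv2.INTER_CUBIC)[:600])
```

```text
(no output)
```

View pics/w1c.png

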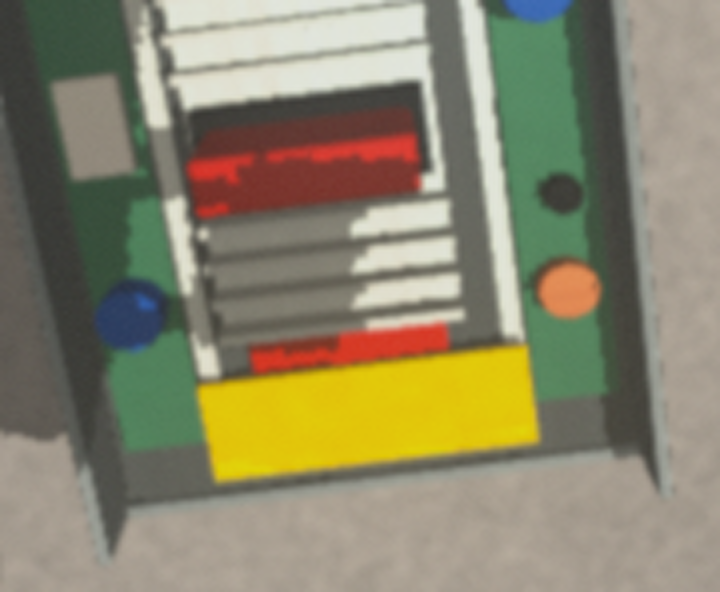

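View pics/w1d.png

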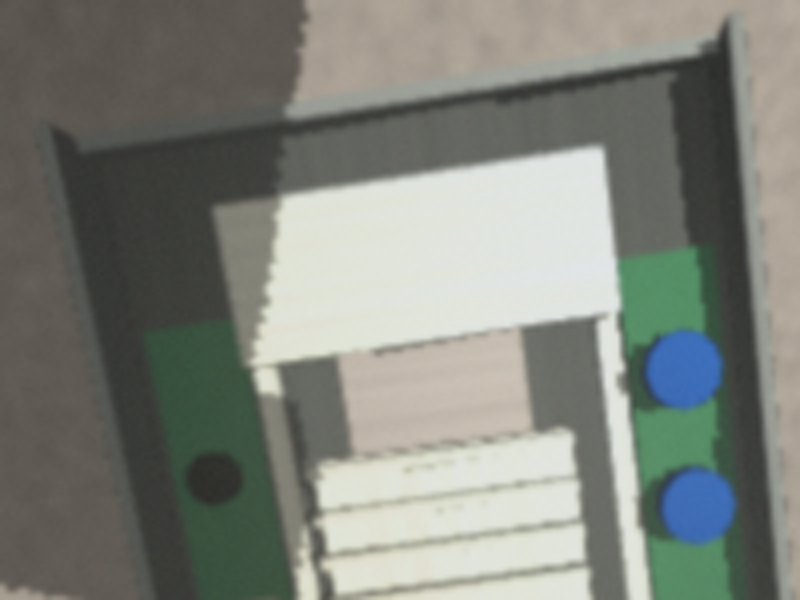

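Run:
```python
from h import *
import pickle
k,p,R=pickle.load(open("w1.pkl","rb"))
def q(u,v,z): return ray("wrist",u,v,z,k)[:2]
def ang(a,b): d=b-a; return np.degrees(np.arctan2(-d[0],d[1])),np.linalg.norm(d)
def c(x,y):return 190+x/4,130+y/3.7
def d(x,y):return 150+x/4,y/4
for n,(a,b),z in [("hback",(c(188,158),c(417,133)),86),("hfront",(c(198,217),c(422,190)),86),("lipin",(c(197,384),c(526,345)),20),("lipout",(c(215,483),c(540,442)),20),("slotedge",(d(247,367),d(617,312)),25),("slotrear",(d(212,207),d(603,147)),25),("finend",(c(217,347),c(465,318)),40),("finstart",(d(315,465),d(573,430)),40)]:
    A,B=q(*a,z),q(*b,z); print(n,A.round(1),B.round(1),((A+B)/2).round(1),ang(A,B))
```

```text
hback [ 506.2 -195.7] [ 508.7 -140.7] [ 507.5 -168.2] (np.float64(-2.60711103066072), np.float64(55.05408027964004))
hfront [ 522.  -196.4] [ 523.7 -141.7] [ 522.9 -169.1] (np.float64(-1.8131357713657936), np.float64(54.67029189092883))
lipin [ 591.7 -217.8] [ 594.6 -118.6] [ 593.1 -168.2] (np.float64(-1.6561547666933782), np.float64(99.24191253745225))
lipout [ 627.1 -219.3] [ 628.8 -118.8] [ 628. -169.] (np.float64(-0.9705848159543505), np.float64(100.4607460577255))
slotedge [ 428.4 -213.8] [ 430.8 -115.9] [ 429.6 -164.8] (np.float64(-1.4174912051956727), np.float64(97.96097262724749))
slotrear [ 389.3 -214. ] [ 391.8 -113.8] [ 390.6 -163.9] (np.float64(-1.4111129444158186), np.float64(100.23612798871241))
finend [ 573.5 -206.2] [ 575.8 -135.6] [ 574.7 -170.9] (np.float64(-1.8205283072811238), np.float64(70.64745147576406))
finstart [ 455.2 -199.2] [ 457.5 -132.1] [ 456.3 -165.7] (np.float64(-1.9497584316672494), np.float64(67.14847884725717))
```

Run:
```python
from h import *
print(to_tool([515.2,-168.6,120]))
```

```text
[ 0.98246056 -1.4328094  14.57928338]
```

Request:
{"op": "carry_out", "data": {
  "plan": [
    [0.98, -1.43, 3.5, -0.1],
    [0.98, -1.43, 7, -0.138],
    [0.98, -1.43, 10.5, -0.138],
    [0.98, -1.43, 13.5, -0.138],
    [0.98, -1.43, 14.6, -0.138],
    [0.98, -1.43, 14.6, -0.138]
  ],
  "jaw": 9.3
}}

```text
clock: 3.92
ee_pos: [514.1, -167.5, 118.0]
ee_rot: [3.14, -0.002, 3.119]
wrist_force: [-0.9, 0.4, -0.4]
finger_gap: 1.0
```

Run:
```python
from h import *
s,p,R=st(); print(p,s["ee_rot"],s["joints"]); 
import pickle
k=vision.get_calibration("wrist"); im=vision.read_camera("wrist"); cv2.imwrite("pics/w2.png",im[:,:,::-1]); pickle.dump((k,p,R),open("w2.pkl","wb"))
a=im[150:420,140:420,::-1]; cv2.imwrite("pics/w2c.png",cv2.resize(a,None,fx=2.2,fy=2.2,interpolation=cv2.INTER_CUBIC))
```

```text
[ 514.10698117 -167.5300586   118.04553383] [ 3.13988151e+00 -2.28761980e-03  3.11895392e+00] [-4.01501924e-01  4.62261106e-01  1.76442807e+00  9.36418004e-04
  9.17661971e-01 -1.95022763e+00]
```

View pics/w2c.png

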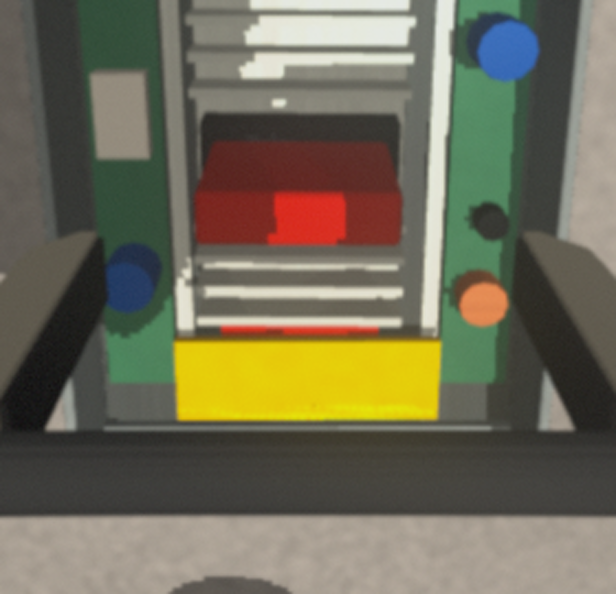

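Run:
```python
from h import *
import pickle
k,p,R=pickle.load(open("w2.pkl","rb"))
q=lambda x,y,z: ray("wrist",140+x/2.2,150+y/2.2,z,k)[:2]
H=[q(x,y,86) for x,y in [(197,192),(399,191),(196,245),(401,243)]]
print(np.round(H,1), np.mean(H,0)); L=[q(175,341,20),q(440,339,20)]; print(np.round(L,1))
for a,b in [(H[0],H[1]),(H[2],H[3]),L]: print(np.degrees(np.arctan2(-(b-a)[0],(b-a)[1])))
m=np.mean(H,0); print(to_tool([m[0],m[1],52]))
```

```text
[[ 506.9 -195.6]
 [ 507.8 -142.4]
 [ 522.1 -196.8]
 [ 522.8 -141.7]] [ 514.8756628  -169.13168595]
[[ 591.9 -217.8]
 [ 593.3 -119. ]]
-0.995012753234978
-0.6981452241287639
-0.8303389916517718
[ 0.03413567 -0.11097486  6.80028472]
```

Request:
{"op": "carry_out", "data": {
  "plan": [
    [0, -0.1, 2, 0.005],
    [0, -0.1, 4, 0.005],
    [0, -0.1, 5.5, 0.005],
    [0, -0.1, 6.4, 0.005],
    [0, -0.1, 6.6, 0.005],
    [0, -0.1, 6.6, 0.005]
  ]
}}

```text
clock: 4.47
ee_pos: [515.9, -169.2, 55.0]
ee_rot: [3.141, 0.002, 3.114]
wrist_force: [0.7, -0.4, 0.7]
finger_gap: 0.999
```

Run:
```python
from h import *
s,p,R=st(); print(p,s["ee_rot"],s["wrist_force"],s["moment"],to_tool([514.9,-169.1,52]))
```

```text
[ 515.87500722 -169.15896003   55.04765097] [3.14144333e+00 1.63199931e-03 3.11407785e+00] [ 0.71120378 -0.38612755  0.6915453 ] [ 0.04707018 -0.02011645 -0.00398792] [0.09812327 0.00316591 0.30460584]
```

Request:
{"op": "carry_out", "data": {
  "plan": [
    [0.1, 0, 0.3, 0],
    [0.1, 0, 0.3, 0],
    [0.1, 0, 0.3, 0]
  ],
  "jaw": 6.2
}}

```text
clock: 4.72
ee_pos: [515.2, -169.3, 52.8]
ee_rot: [-3.141, 0.003, 3.114]
wrist_force: [-0.0, 0.2, 0.5]
finger_gap: 0.835
```

Request:
{"op": "carry_out", "data": {
  "plan": [
    [0, 0, 0, 0],
    [0, 0, 0, 0],
    [0, 0, 0, 0],
    [0, 0, 0, 0]
  ],
  "jaw": 5.0,
  "force": 5
}}

```text
clock: 5.05
ee_pos: [515.5, -169.6, 53.1]
ee_rot: [-3.141, 0.003, 3.114]
wrist_force: [-0.2, -2.0, 2.2]
finger_gap: 0.599
```

Run:
```python
from h import *
s,p,R=st(); print(p,s["ee_rot"],s["wrist_force"],s["moment"],s["finger_gap"]*93)
im=vision.read_camera("wrist"); cv2.imwrite("pics/w3.png",im[:,:,::-1])
```

```text
[ 515.53608736 -169.58842206   53.14120528] [-3.14081518  0.00346274  3.11405786] [-0.23780305 -1.98466303  2.24222425] [-0.27477698  0.00328983  0.02446162] 55.74810641362774
```

View pics/w3.png

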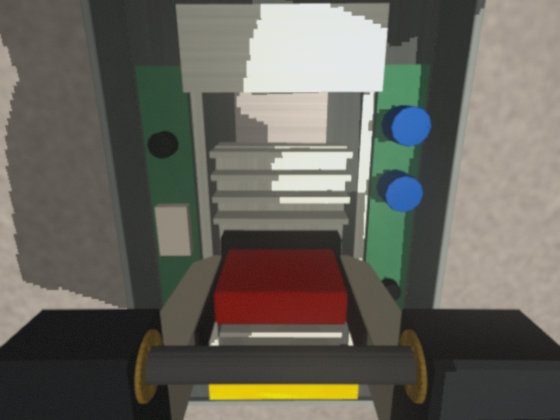

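Request:
{"op": "carry_out", "data": {
  "plan": [
    [0, -0.05, -0.03, 0],
    [0, -0.05, -0.03, 0]
  ],
  "force": 15
}}

```text
clock: 5.27
ee_pos: [515.2, -170.0, 53.2]
ee_rot: [-3.141, 0.003, 3.114]
wrist_force: [-0.4, 0.3, -2.0]
finger_gap: 0.601
```

Request:
{"op": "carry_out", "data": {
  "plan": [
    [0, 0, -0.02, 0],
    [0, 0, -0.02, 0]
  ],
  "force": 45
}}

```text
clock: 5.43
ee_pos: [515.1, -169.9, 53.2]
ee_rot: [-3.141, 0.003, 3.114]
wrist_force: [0.8, -0.7, -3.3]
finger_gap: 0.602
```

Run:
```python
from h import *
s,p,R=st(); print(p,s["ee_rot"],s["wrist_force"],s["moment"],s["finger_gap"]*93)
```

```text
[ 515.12901132 -169.94399017   53.18267294] [-3.14130099e+00  2.53120126e-03  3.11393963e+00] [ 0.84894976 -0.66095418 -3.31674881] [-0.14514203 -0.12648143 -0.04548823] 55.99564423982879
```

Request:
{"op": "carry_out", "data": {
  "plan": [
    [0.1, 0, 0.01, 0],
    [0.2, 0, 0.01, 0],
    [0.3, 0, 0.01, 0],
    [0.4, 0, 0.01, 0]
  ]
}}

```text
clock: 5.77
ee_pos: [511.2, -169.8, 53.2]
ee_rot: [-3.141, 0.003, 3.114]
wrist_force: [2.7, -0.1, -1.4]
finger_gap: 0.595
```

Run:
```python
from h import *
s,p,R=st(); print(p,s["ee_rot"],s["wrist_force"],s["moment"],s["finger_gap"]*93)
```

```text
[ 511.18515586 -169.83806852   53.16365819] [-3.14117844e+00  2.91602865e-03  3.11401557e+00] [ 2.66608116 -0.0505508  -1.39076994] [-0.03099787 -0.38965979  0.04791509] 55.32952824589005
```

Request:
{"op": "carry_out", "data": {
  "plan": [
    [0.1, 0, 0, 0],
    [0.2, 0, 0, 0],
    [0.3, 0, 0, 0],
    [0.4, 0, 0, 0],
    [0.5, 0, 0, 0]
  ]
}}

```text
clock: 6.18
ee_pos: [506.1, -169.7, 53.1]
ee_rot: [-3.141, 0.003, 3.114]
wrist_force: [2.5, -0.1, -1.6]
finger_gap: 0.598
```

Request:
{"op": "carry_out", "data": {
  "plan": [
    [0.08, 0, 0, 0],
    [0.15, 0, 0, 0]
  ]
}}

```text
clock: 6.35
ee_pos: [504.5, -169.7, 53.1]
ee_rot: [-3.141, 0.003, 3.114]
wrist_force: [1.8, 0.3, -2.0]
finger_gap: 0.594
```

Run:
```python
from h import *
s,p,R=st(); print(p,s["ee_rot"],s["wrist_force"],s["moment"],s["finger_gap"]*93)
im=vision.read_camera("wrist"); cv2.imwrite("pics/w4.png",im[:,:,::-1])
```

```text
[ 504.45684952 -169.66885572   53.13987119] [-3.14116658e+00  2.86647774e-03  3.11401034e+00] [ 1.79644803  0.307894   -2.03962961] [-0.08351526 -0.37830262 -0.0443229 ] 55.23590898388502
```

View pics/w4.png

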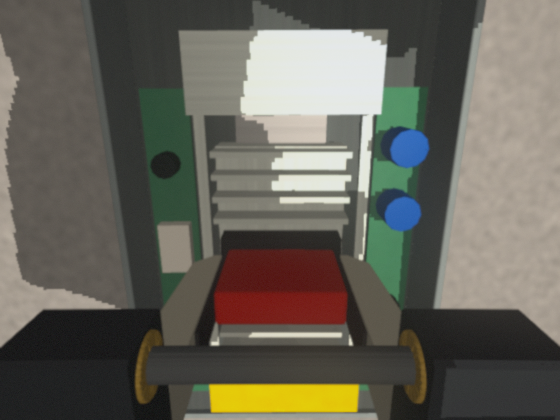

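Request:
{"op": "carry_out", "data": {
  "plan": [
    [0.05, 0, 0, 0],
    [0.1, 0, 0, 0]
  ]
}}

```text
clock: 6.57
ee_pos: [503.5, -169.7, 53.2]
ee_rot: [-3.141, 0.003, 3.114]
wrist_force: [3.1, -0.5, -2.6]
finger_gap: 0.597
```

Request:
{"op": "carry_out", "data": {
  "plan": [
    [0.05, 0, 0, 0],
    [0.1, 0, 0, 0]
  ]
}}

```text
clock: 6.73
ee_pos: [502.6, -169.6, 53.2]
ee_rot: [-3.141, 0.003, 3.114]
wrist_force: [3.3, -0.4, -2.4]
finger_gap: 0.6
```

Request:
{"op": "carry_out", "data": {
  "plan": [
    [0.05, 0, 0, 0],
    [0.08, 0, 0, 0]
  ]
}}

```text
clock: 6.9
ee_pos: [501.9, -169.7, 53.2]
ee_rot: [-3.141, 0.004, 3.114]
wrist_force: [3.7, 0.5, -2.4]
finger_gap: 0.601
```

Request:
{"op": "carry_out", "data": {
  "plan": [
    [0.05, 0, 0, 0],
    [0.08, 0, 0, 0]
  ]
}}

```text
clock: 7.07
ee_pos: [501.2, -169.6, 53.3]
ee_rot: [-3.141, 0.004, 3.114]
wrist_force: [3.8, -0.3, -3.4]
finger_gap: 0.603
```

Request:
{"op": "carry_out", "data": {
  "plan": [
    [0.05, 0, 0.01, 0],
    [0.07, 0, 0.01, 0]
  ]
}}

```text
clock: 7.23
ee_pos: [500.8, -169.7, 53.3]
ee_rot: [-3.141, 0.005, 3.114]
wrist_force: [4.0, 0.2, -1.2]
finger_gap: 0.597
```

Request:
{"op": "carry_out", "data": {
  "plan": [
    [0.05, 0, 0, 0],
    [0.07, 0, 0, 0]
  ]
}}

```text
clock: 7.4
ee_pos: [500.6, -169.7, 53.6]
ee_rot: [-3.141, 0.006, 3.113]
wrist_force: [5.9, 1.2, -2.2]
finger_gap: 0.599
```

Request:
{"op": "carry_out", "data": {
  "plan": [
    [0.06, 0, 0, 0],
    [0.08, 0, 0, 0]
  ]
}}

```text
clock: 7.57
ee_pos: [500.5, -169.8, 53.8]
ee_rot: [-3.14, 0.008, 3.113]
wrist_force: [7.6, 1.4, -2.4]
finger_gap: 0.6
```

Run:
```python
from h import *
s,p,R=st(); print(p,s["ee_rot"],s["wrist_force"],s["moment"],s["finger_gap"]*93)
im=vision.read_camera("wrist"); cv2.imwrite("pics/w5.png",im[:,:,::-1])
im=vision.read_camera("side"); cv2.imwrite("pics/s5.png",cv2.resize(im[130:240,220:370,::-1],None,fx=5,fy=5,interpolation=cv2.INTER_CUBIC))
```

```text
[ 500.50490221 -169.7512558    53.83165918] [-3.14040092  0.00811645  3.11293604] [ 7.62822419  1.39818745 -2.35401909] [ 0.30901996 -1.37795656 -0.06224113] 55.7812168136988
```

View pics/w5.png

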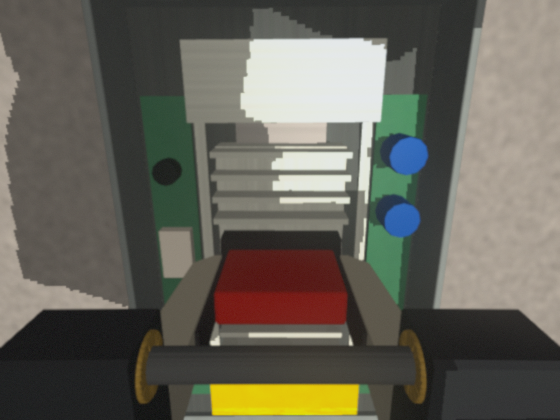

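View pics/s5.png

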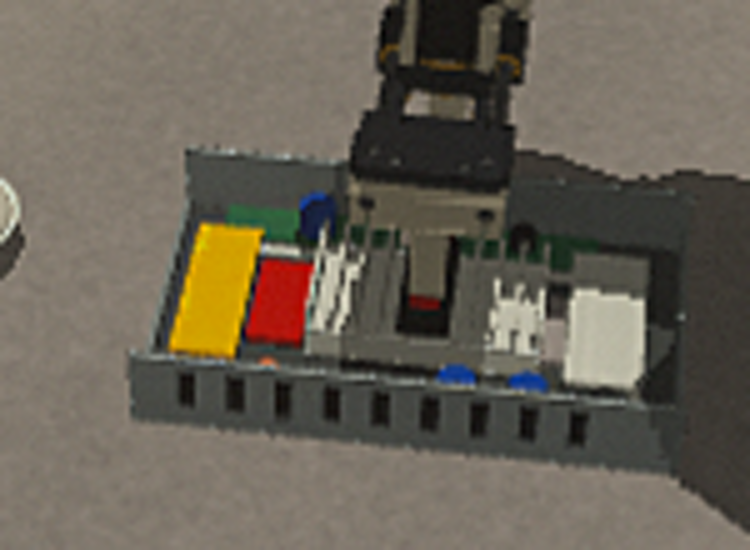

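Request:
{"op": "carry_out", "data": {
  "plan": [
    [-0.05, 0, 0, 0],
    [-0.05, 0, 0, 0]
  ]
}}

```text
clock: 7.83
ee_pos: [500.8, -169.7, 53.7]
ee_rot: [-3.141, 0.008, 3.113]
wrist_force: [3.4, 0.9, -3.8]
finger_gap: 0.602
```

Run:
```python
from h import *
s,p,R=st(); print(p,s["ee_rot"],s["wrist_force"],s["moment"],s["finger_gap"]*93); print(R.round(4))
```

```text
[ 500.81060895 -169.68586829   53.66747412] [-3.14058472  0.0075512   3.11304284] [ 3.38758324  0.85533381 -3.75001972] [ 0.02022458 -0.61518622 -0.00550717] 55.95048692193036
[[-0.9996  0.0286  0.0075]
 [ 0.0285  0.9996 -0.0012]
 [-0.0076 -0.001  -1.    ]]
```

Request:
{"op": "carry_out", "data": {
  "plan": [
    [0, 0, 0, 0],
    [0, 0, -0.03, 0]
  ],
  "force": 12
}}

```text
clock: 8.0
ee_pos: [500.6, -169.7, 53.8]
ee_rot: [-3.141, 0.007, 3.113]
wrist_force: [3.0, 0.6, -4.4]
finger_gap: 0.599
```

Request:
{"op": "carry_out", "data": {
  "plan": [
    [0.05, 0, -0.1, 0],
    [0.1, 0, -0.2, 0]
  ]
}}

```text
clock: 8.17
ee_pos: [499.3, -169.5, 55.7]
ee_rot: [-3.141, 0.006, 3.113]
wrist_force: [2.3, 1.2, -5.0]
finger_gap: 0.601
```

Run:
```python
from h import *
s,p,R=st(); print(p,s["ee_rot"],s["wrist_force"],s["moment"],s["finger_gap"]*93)
im=vision.read_camera("wrist"); cv2.imwrite("pics/w6.png",im[:,:,::-1])
```

```text
[ 499.30969985 -169.53915164   55.72998743] [-3.14089342  0.00649844  3.11310412] [ 2.30123138  1.20015734 -4.98983223] [ 0.03164812 -0.64948653  0.01355244] 55.91542576795337
```

View pics/w6.png

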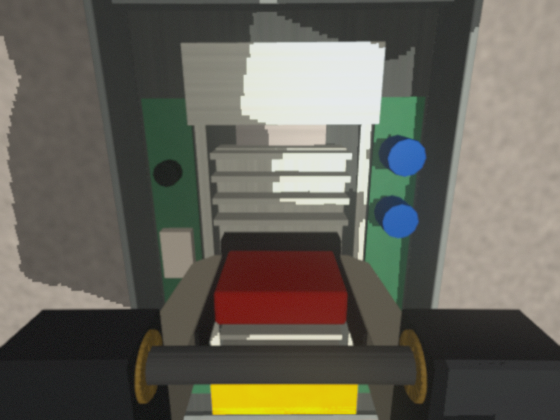

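Request:
{"op": "carry_out", "data": {
  "plan": [
    [0.06, 0, -0.1, 0],
    [0.13, 0, -0.2, 0]
  ]
}}

```text
clock: 8.38
ee_pos: [497.8, -169.5, 57.9]
ee_rot: [-3.141, 0.006, 3.113]
wrist_force: [3.1, 0.3, -4.1]
finger_gap: 0.6
```

Request:
{"op": "carry_out", "data": {
  "plan": [
    [0.06, 0, -0.1, 0],
    [0.13, 0, -0.2, 0]
  ]
}}

```text
clock: 8.55
ee_pos: [496.3, -169.4, 60.0]
ee_rot: [-3.141, 0.006, 3.113]
wrist_force: [2.7, 0.1, -4.3]
finger_gap: 0.603
```

Run:
```python
from h import *
s,p,R=st(); print(p,s["ee_rot"],s["wrist_force"],s["moment"],s["finger_gap"]*93)
im=vision.read_camera("wrist"); cv2.imwrite("pics/w7.png",im[:,:,::-1])
im=vision.read_camera("side"); cv2.imwrite("pics/s7.png",cv2.resize(im[130:240,220:370,::-1],None,fx=5,fy=5,interpolation=cv2.INTER_CUBIC))
```

```text
[ 496.34864258 -169.4425616    60.01847529] [-3.14094284  0.00627841  3.11303181] [ 2.69147088  0.13999846 -4.34204504] [ 0.07600347 -0.59785033 -0.00864223] 56.08195451565467
```

View pics/w7.png

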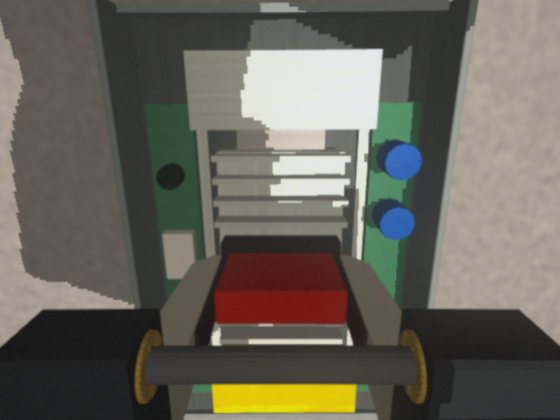

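View pics/s7.png

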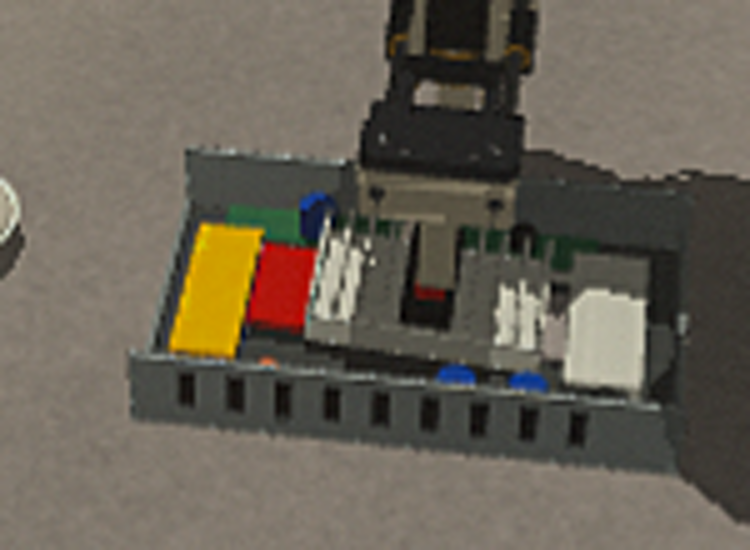

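Request:
{"op": "carry_out", "data": {
  "plan": [
    [0.065, 0, -0.1, 0],
    [0.13, 0, -0.2, 0]
  ]
}}

```text
clock: 8.82
ee_pos: [495.0, -169.4, 62.2]
ee_rot: [-3.141, 0.006, 3.113]
wrist_force: [2.7, 0.3, -4.6]
finger_gap: 0.599
```

Request:
{"op": "carry_out", "data": {
  "plan": [
    [0.065, 0, -0.1, 0],
    [0.13, 0, -0.2, 0]
  ]
}}

```text
clock: 8.98
ee_pos: [493.6, -169.3, 64.2]
ee_rot: [-3.141, 0.006, 3.113]
wrist_force: [2.5, 0.1, -3.2]
finger_gap: 0.597
```

Request:
{"op": "carry_out", "data": {
  "plan": [
    [0.065, 0, -0.1, 0],
    [0.13, 0, -0.2, 0]
  ]
}}

```text
clock: 9.15
ee_pos: [492.2, -169.3, 66.3]
ee_rot: [-3.141, 0.006, 3.113]
wrist_force: [0.9, -0.8, -5.3]
finger_gap: 0.602
```

Run:
```python
from h import *
s,p,R=st(); print(p,s["ee_rot"],s["wrist_force"],s["moment"],s["finger_gap"]*93)
im=vision.read_camera("wrist"); cv2.imwrite("pics/w8.png",im[:,:,::-1])
im=vision.read_camera("side"); cv2.imwrite("pics/s8r.png",im[:,:,::-1]); cv2.imwrite("pics/s8.png",cv2.resize(im[130:240,220:370,::-1],None,fx=5,fy=5,interpolation=cv2.INTER_CUBIC))
im=vision.read_camera("scene"); cv2.imwrite("pics/c8.png",cv2.resize(im[170:290,140:270,::-1],None,fx=5,fy=5,interpolation=cv2.INTER_CUBIC))
```

```text
[ 492.16320415 -169.30972032   66.3091195 ] [-3.14097628  0.00617689  3.11300914] [ 0.86774996 -0.78656974 -5.26760596] [ 0.02494016 -0.58003542  0.03762536] 55.99450002913167
```

View pics/w8.png

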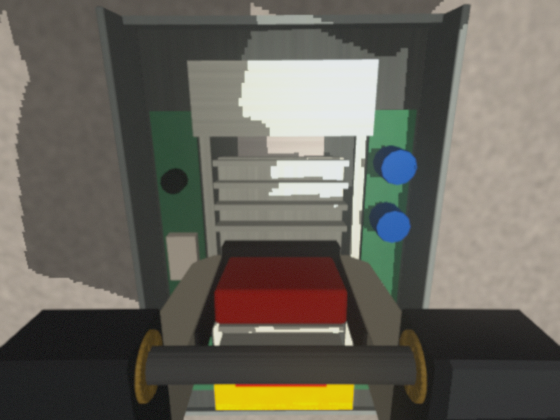

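View pics/s8.png

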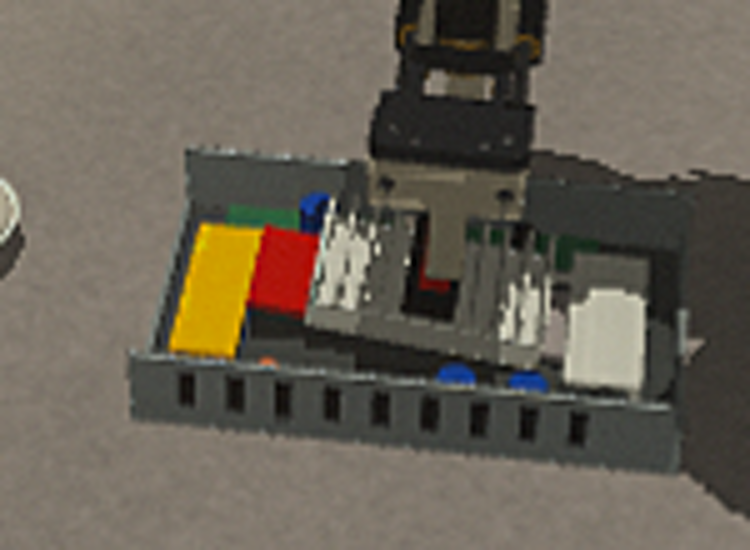

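View pics/c8.png

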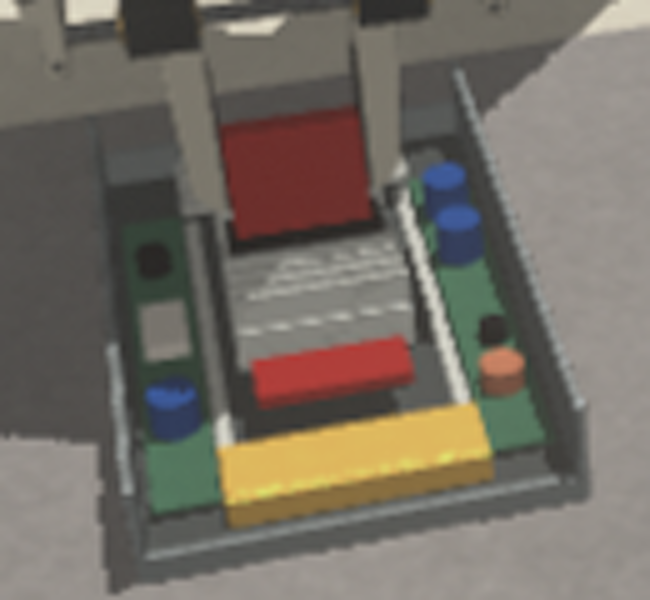

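Request:
{"op": "carry_out", "data": {
  "plan": [
    [-0.02, 0, -0.05, 0],
    [-0.05, 0, -0.1, 0],
    [-0.05, 0, -0.1, 0]
  ],
  "force": 30
}}

```text
clock: 9.55
ee_pos: [492.8, -169.3, 67.3]
ee_rot: [-3.141, 0.006, 3.113]
wrist_force: [1.8, 0.5, -5.9]
finger_gap: 0.6
```

Request:
{"op": "carry_out", "data": {
  "plan": [
    [-0.2, 0, 0, 0],
    [-0.4, 0, 0, 0],
    [-0.6, 0, 0, 0]
  ]
}}

```text
clock: 9.8
ee_pos: [498.5, -169.4, 67.2]
ee_rot: [-3.141, 0.005, 3.113]
wrist_force: [0.3, 0.7, -4.0]
finger_gap: 0.598
```

Run:
```python
from h import *
s,p,R=st(); print(p,s["ee_rot"],s["wrist_force"],s["moment"],s["finger_gap"]*93)
im=vision.read_camera("wrist"); cv2.imwrite("pics/w9.png",im[:,:,::-1])
im=vision.read_camera("side"); cv2.imwrite("pics/s9.png",cv2.resize(im[130:240,220:370,::-1],None,fx=5,fy=5,interpolation=cv2.INTER_CUBIC))
```

```text
[ 498.54272608 -169.3710841    67.16704874] [-3.14130815  0.00507468  3.11304826] [ 0.26677704  0.68017273 -4.0286283 ] [ 0.03892586  0.0061739  -0.06603492] 55.654599547008615
```

View pics/s9.png

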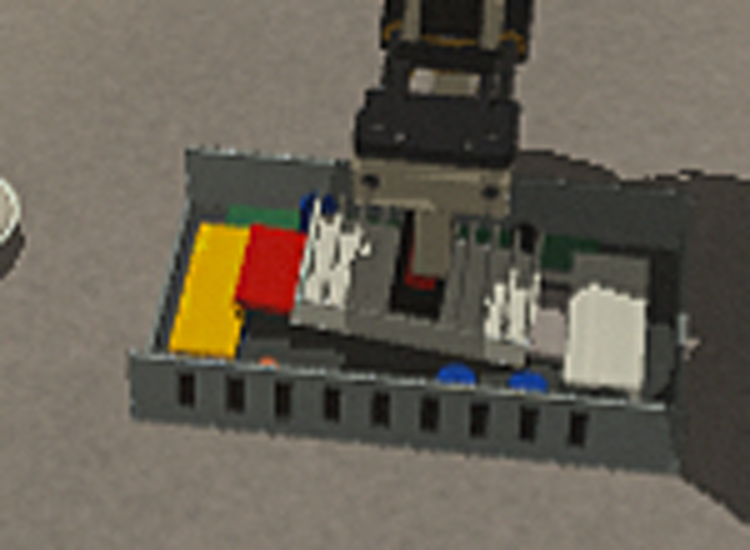

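View pics/w9.png

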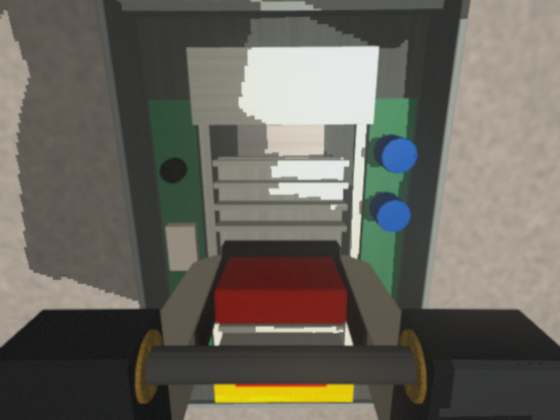

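Request:
{"op": "carry_out", "data": {
  "plan": [
    [-0.3, 0, 0, 0],
    [-0.6, 0, 0, 0],
    [-0.9, 0.01, 0, 0],
    [-1.2, 0.01, 0, 0]
  ]
}}

```text
clock: 10.23
ee_pos: [511.2, -169.7, 67.3]
ee_rot: [-3.141, 0.006, 3.113]
wrist_force: [-0.7, 0.3, -3.9]
finger_gap: 0.599
```

Request:
{"op": "carry_out", "data": {
  "plan": [
    [-0.3, 0, 0, 0],
    [-0.6, 0, 0, 0],
    [-0.9, 0.01, 0, 0],
    [-1.2, 0.01, 0, 0]
  ]
}}

```text
clock: 10.57
ee_pos: [523.5, -169.9, 67.3]
ee_rot: [-3.141, 0.006, 3.113]
wrist_force: [-0.1, -0.1, -5.2]
finger_gap: 0.599
```

Request:
{"op": "carry_out", "data": {
  "plan": [
    [-0.3, 0, 0, 0],
    [-0.6, 0, 0, 0],
    [-0.9, 0.01, 0, 0]
  ]
}}

```text
clock: 10.82
ee_pos: [532.8, -170.1, 67.4]
ee_rot: [-3.141, 0.006, 3.113]
wrist_force: [0.3, 0.3, -4.3]
finger_gap: 0.601
```

Run:
```python
from h import *
s,p,R=st(); print(p,s["ee_rot"],s["wrist_force"],s["moment"],s["finger_gap"]*93)
im=vision.read_camera("wrist"); cv2.imwrite("pics/w10.png",im[:,:,::-1])
im=vision.read_camera("side"); cv2.imwrite("pics/s10.png",cv2.resize(im[130:240,220:370,::-1],None,fx=5,fy=5,interpolation=cv2.INTER_CUBIC))
```

```text
[ 532.78748273 -170.08009254   67.36973985] [-3.14112774  0.00566691  3.11314392] [ 0.3083019   0.28977707 -4.27014107] [ 0.00143125  0.00566227 -0.00945692] 55.93244784186443
```

View pics/s10.png

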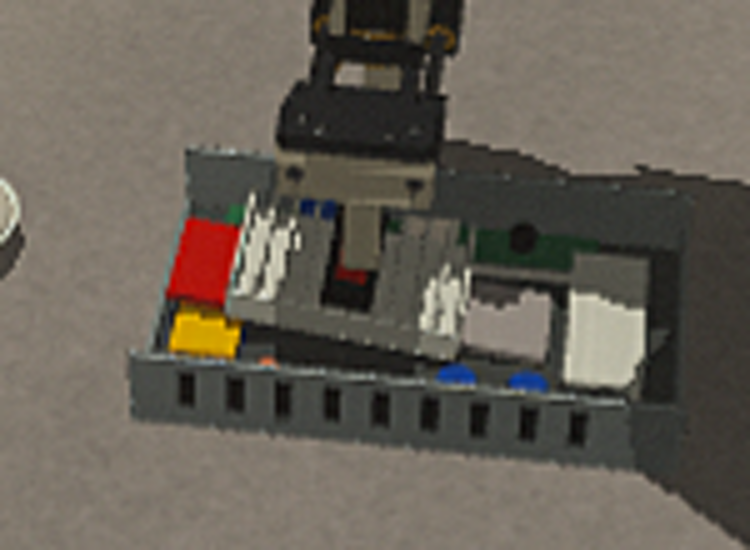

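View pics/w10.png

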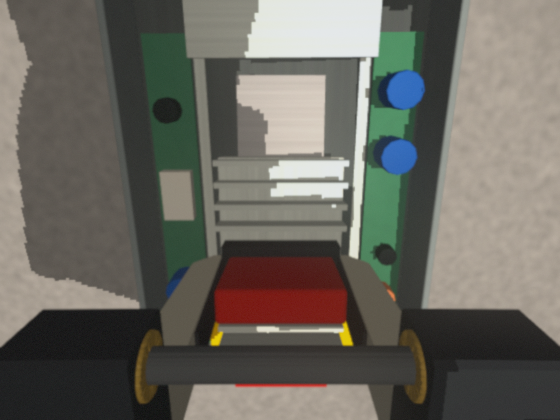

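Request:
{"op": "carry_out", "data": {
  "plan": [
    [0, 0, -0.5, 0],
    [0, 0, -1.5, 0],
    [0, 0, -3, 0],
    [0, 0, -5, 0],
    [0, 0, -7, 0],
    [0, 0, -9, 0],
    [0, 0, -10.5, 0],
    [0, 0, -11.5, 0]
  ]
}}

```text
clock: 11.58
ee_pos: [532.6, -170.2, 185.1]
ee_rot: [-3.14, 0.009, 3.113]
wrist_force: [-0.0, -0.3, -4.2]
finger_gap: 0.603
```

Run:
```python
from h import *
s,p,R=st(); print(p,s["wrist_force"],s["moment"],s["finger_gap"]*93)
print(to_tool([500,217,185]))
im=vision.read_camera("side"); cv2.imwrite("pics/s11.png",im[:,:,::-1])
import itertools
for c in ("scene","side"):
    vision.read_camera(c); r=spotter.regions_of(c,"mat")
    if r:
        m=r[0]["mask"].astype(np.uint8); cn=max(cv2.findContours(m,0,2)[0],key=cv2.contourArea)
        q=np.array([ray(c,u,v,4)[:2] for u,v in cn.reshape(-1,2)],np.float32); print(c,r[0]["score"],cv2.minAreaRect(q))
```

```text
[ 532.62547612 -170.19275539  185.08612306] [-0.04000692 -0.32502083 -4.20050734] [ 0.05538842 -0.0320679  -0.06438429] 56.036757930395865
[ 4.35600342 38.61144538 -0.09005281]
scene 0.89 ((504.0386962890625, 211.700439453125), (200.099365234375, 242.4075164794922), 80.62210845947266)
side 0.98 ((498.6809997558594, 216.24481201171875), (205.31544494628906, 242.68531799316406), 80.61819458007812)
```

View pics/s11.png

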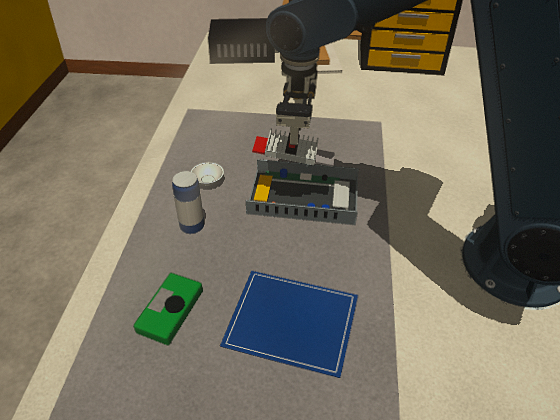

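Request:
{"op": "carry_out", "data": {
  "plan": [
    [0.1, 1, 0, 0.02],
    [0.4, 3.5, 0, 0.04],
    [0.75, 6.5, 0, 0.06],
    [1.1, 10, 0, 0.08],
    [1.5, 13.5, 0, 0.1],
    [1.9, 17, 0, 0.12],
    [2.3, 20, 0, 0.136],
    [2.4, 21.5, 0, 0.136]
  ],
  "force": 40
}}

```text
clock: 12.5
ee_pos: [512.5, 48.8, 180.3]
ee_rot: [3.141, 0.002, 2.978]
wrist_force: [0.1, -0.0, -4.3]
finger_gap: 0.599
```

Run:
```python
from h import *
s,p,R=st(); print(p,s["ee_rot"],s["wrist_force"],s["finger_gap"]*93)
print(to_tool([501,214.5,180]))
```

```text
[512.49955578  48.75496187 180.33120742] [3.14073981e+00 2.18898550e-03 2.97793293e+00] [ 0.12732345 -0.04796264 -4.31814351] 55.746803379856324
[ 3.83513845 16.16563953  0.03851246]
```

Request:
{"op": "carry_out", "data": {
  "plan": [
    [0.3, 1, 0, 0],
    [0.9, 4, 0.3, 0],
    [1.7, 7.5, 1, 0],
    [2.6, 11, 2, 0],
    [3.3, 14, 3.5, 0],
    [3.7, 15.7, 5.5, 0],
    [3.83, 16.15, 7.5, 0],
    [3.83, 16.15, 9, 0]
  ]
}}

```text
clock: 13.17
ee_pos: [499.8, 215.6, 87.8]
ee_rot: [-3.141, -0.0, 2.98]
wrist_force: [0.1, -0.3, -5.6]
finger_gap: 0.598
```

Run:
```python
from h import *
s,p,R=st(); print(p,s["ee_rot"],s["wrist_force"],s["finger_gap"]*93)
for c in ("scene","side"):
    im=vision.read_camera(c); cv2.imwrite(f"pics/{c}12.png",im[:,:,::-1])
    r=spotter.regions_of(c,"mat"); 
im=vision.read_camera("wrist"); cv2.imwrite("pics/w12.png",im[:,:,::-1])
```

```text
[499.78393865 215.60726201  87.7693892 ] [-3.14125606e+00 -4.38010984e-04  2.97996486e+00] [ 0.08113369 -0.26950154 -5.57857909] 55.61096445688779
```

View pics/w12.png

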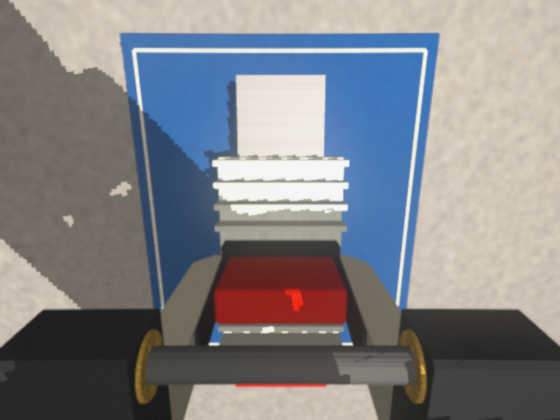

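View pics/side12.png

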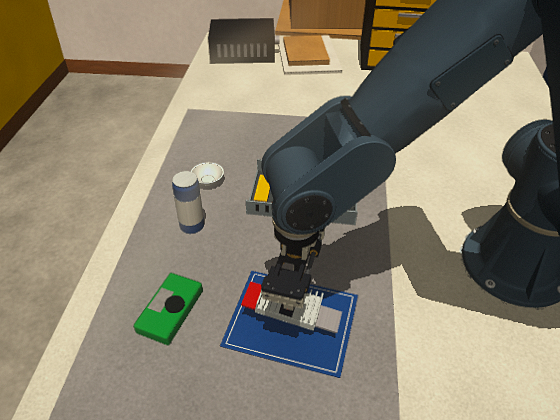

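View pics/scene12.png

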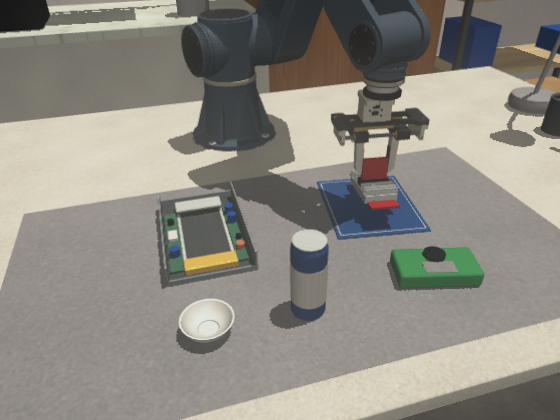

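Run:
```python
from h import *
s,p,R=st()
A=ray("wrist",123,34,4)[:2];B=ray("wrist",438,34,4)[:2]; d=B-A; L=np.linalg.norm(d); n=np.array([d[1],-d[0]])/L
c=(A+B)/2+120*n; print(A,B,L,np.degrees(np.arctan2(n[1],n[0])),c,p, R.T[:,:2]@(c-p[:2]))
```

```text
[366.76955185 138.39192727] [398.59871663 331.78998864] 195.99975988296458 -9.34587395650726 [501.09125565 215.60369034] [501.55777925 214.18371452  90.87538524] [ 6.92245857e-01  1.32467774e+00 -3.96255349e-04]
```

Request:
{"op": "carry_out", "data": {
  "plan": [
    [0.4, 0.1, 0.7, 0],
    [0.7, 0.1, 1.5, 0],
    [0.75, 0.1, 2.0, 0],
    [0.75, 0.1, 2.3, 0],
    [0.75, 0.1, 2.5, 0],
    [0.75, 0.1, 2.5, 0]
  ]
}}

```text
clock: 13.92
ee_pos: [494.3, 216.3, 65.5]
ee_rot: [3.141, 0.002, 2.977]
wrist_force: [0.4, -0.4, -4.4]
finger_gap: 0.603
```

Request:
{"op": "carry_out", "data": {
  "plan": [
    [0, 0, 0.1, 0],
    [0, 0, 0.2, 0]
  ],
  "force": 12
}}

```text
clock: 14.08
ee_pos: [494.5, 216.4, 63.6]
ee_rot: [3.141, 0.002, 2.977]
wrist_force: [-0.4, -0.3, -4.3]
finger_gap: 0.605
```

Request:
{"op": "carry_out", "data": {
  "plan": [
    [0, 0, 0.1, 0],
    [0, 0, 0.2, 0]
  ]
}}

```text
clock: 14.25
ee_pos: [494.7, 216.4, 61.6]
ee_rot: [3.14, 0.003, 2.977]
wrist_force: [2.5, -0.3, -0.8]
finger_gap: 0.601
```

Request:
{"op": "carry_out", "data": {
  "plan": [
    [-0.08, 0, 0.1, 0],
    [-0.14, 0, 0.2, 0]
  ]
}}

```text
clock: 14.42
ee_pos: [496.3, 216.2, 59.7]
ee_rot: [3.14, 0.003, 2.977]
wrist_force: [0.1, 0.1, -2.4]
finger_gap: 0.597
```

Request:
{"op": "carry_out", "data": {
  "plan": [
    [-0.07, 0, 0.1, 0],
    [-0.13, 0, 0.2, 0]
  ]
}}

```text
clock: 14.58
ee_pos: [497.9, 216.0, 57.8]
ee_rot: [3.14, 0.004, 2.977]
wrist_force: [0.5, -0.6, -1.6]
finger_gap: 0.601
```

Request:
{"op": "carry_out", "data": {
  "plan": [
    [-0.07, 0, 0.1, 0],
    [-0.13, 0, 0.2, 0]
  ]
}}

```text
clock: 14.75
ee_pos: [499.4, 215.8, 55.7]
ee_rot: [3.14, 0.004, 2.977]
wrist_force: [0.8, -0.7, -1.5]
finger_gap: 0.601
```

Run:
```python
from h import *
s,p,R=st(); print(p,s["ee_rot"],s["wrist_force"],s["moment"],s["finger_gap"]*93)
im=vision.read_camera("wrist"); cv2.imwrite("pics/w13.png",im[:,:,::-1])
im=vision.read_camera("side"); cv2.imwrite("pics/s13.png",cv2.resize(im[250:400,200:380,::-1],None,fx=4,fy=4,interpolation=cv2.INTER_CUBIC))
```

```text
[499.37933887 215.77104175  55.73309562] [3.14005372 0.00379922 2.97741254] [ 0.84459295 -0.74987713 -1.45842148] [-0.08521561  0.07038171  0.02358174] 55.90141203190553
```

View pics/s13.png

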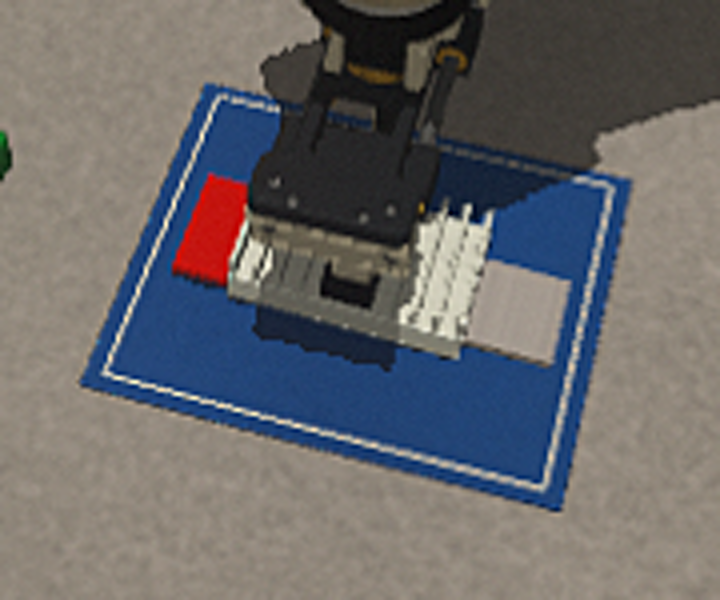

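View pics/w13.png

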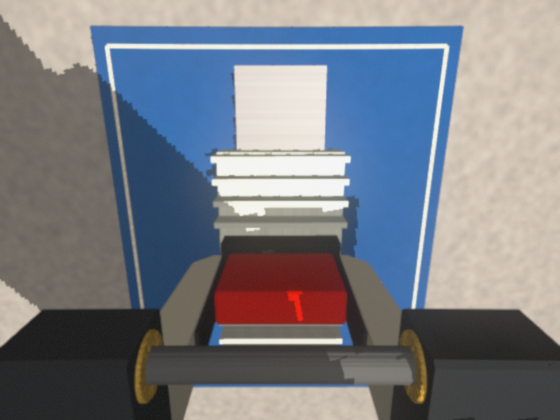

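Request:
{"op": "carry_out", "data": {
  "plan": [
    [-0.06, 0, 0.1, 0],
    [-0.11, 0, 0.2, 0]
  ]
}}

```text
clock: 15.02
ee_pos: [500.7, 215.6, 53.7]
ee_rot: [3.14, 0.004, 2.977]
wrist_force: [2.8, -0.8, -1.2]
finger_gap: 0.603
```

Request:
{"op": "carry_out", "data": {
  "plan": [
    [-0.06, 0, 0.1, 0],
    [-0.11, 0, 0.2, 0]
  ]
}}

```text
clock: 15.18
ee_pos: [502.1, 215.4, 51.7]
ee_rot: [3.14, 0.005, 2.977]
wrist_force: [1.2, -0.9, -1.0]
finger_gap: 0.604
```

Request:
{"op": "carry_out", "data": {
  "plan": [
    [-0.04, 0, 0.06, 0],
    [-0.07, 0, 0.12, 0]
  ]
}}

```text
clock: 15.35
ee_pos: [502.9, 215.3, 50.5]
ee_rot: [3.14, 0.005, 2.977]
wrist_force: [1.2, -0.9, -2.1]
finger_gap: 0.6
```

Request:
{"op": "carry_out", "data": {
  "plan": [
    [-0.02, 0, 0.05, 0],
    [-0.03, 0, 0.1, 0]
  ]
}}

```text
clock: 15.52
ee_pos: [503.2, 215.3, 49.9]
ee_rot: [3.14, 0.005, 2.978]
wrist_force: [-4.3, -1.4, 12.3]
finger_gap: 0.604
```

Request:
{"op": "carry_out", "data": {
  "plan": [
    [0, 0, 0.04, 0],
    [0, 0, 0.08, 0]
  ]
}}

```text
clock: 15.68
ee_pos: [503.2, 215.3, 49.9]
ee_rot: [3.14, 0.005, 2.978]
wrist_force: [-5.8, -2.7, 14.5]
finger_gap: 0.602
```

Run:
```python
from h import *
s,p,R=st(); print(p,s["ee_rot"],s["wrist_force"],s["moment"],s["finger_gap"]*93)
im=vision.read_camera("side"); cv2.imwrite("pics/s14.png",cv2.resize(im[250:400,200:380,::-1],None,fx=4,fy=4,interpolation=cv2.INTER_CUBIC))
```

```text
[503.17834783 215.33327227  49.94459319] [3.13998859 0.00466674 2.97783312] [-5.75665222 -2.71635742 14.49224568] [-0.74265689  0.96047416  0.00232254] 56.028477039341226
```

View pics/s14.png

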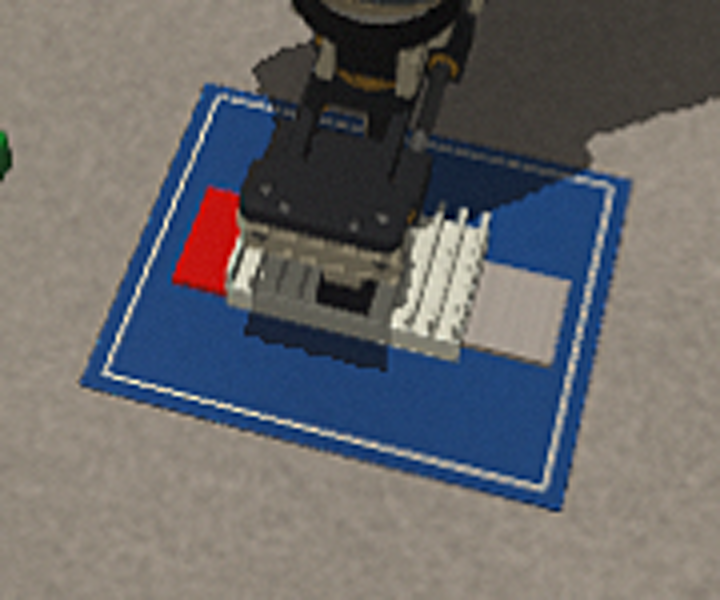

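Request:
{"op": "carry_out", "data": {
  "plan": [
    [0.01, 0, -0.05, 0],
    [0.02, 0, -0.08, 0]
  ],
  "force": 5
}}

```text
clock: 15.9
ee_pos: [502.8, 215.4, 50.7]
ee_rot: [3.14, 0.004, 2.978]
wrist_force: [0.1, -0.4, -4.5]
finger_gap: 0.598
```

Request:
{"op": "carry_out", "data": {
  "plan": [
    [0, 0, 0, 0],
    [0, 0, 0, 0],
    [0, 0, 0, 0],
    [0, 0, 0, 0],
    [0, 0, 0, 0]
  ],
  "jaw": 7.6
}}

```text
clock: 16.32
ee_pos: [502.8, 215.4, 50.7]
ee_rot: [3.14, 0.005, 2.978]
wrist_force: [-0.6, -0.2, -0.2]
finger_gap: 0.813
```

Request:
{"op": "carry_out", "data": {
  "plan": [
    [0, 0, -1, 0],
    [0, 0, -3, 0],
    [0, 0, -6, 0],
    [0, 0, -10, 0],
    [0, 0, -13, 0],
    [0, 0, -15, 0],
    [0, 0, -15, 0]
  ]
}}

```text
clock: 16.9
ee_pos: [503.9, 215.9, 205.9]
ee_rot: [3.136, 0.011, 2.978]
wrist_force: [0.1, -0.2, 1.5]
finger_gap: 0.817
```

Run:
```python
from h import *
s,p,R=st(); print(p,s["ee_rot"],s["wrist_force"],s["finger_gap"]*93)
im=vision.read_camera("wrist"); cv2.imwrite("pics/w15.png",im[:,:,::-1])
im=vision.read_camera("side"); cv2.imwrite("pics/s15.png",im[:,:,::-1])
im=vision.read_camera("scene"); cv2.imwrite("pics/c15.png",im[:,:,::-1])
```

```text
[503.85322875 215.90546022 205.89475599] [3.13632312 0.01124715 2.97776934] [ 0.07247819 -0.23352296  1.4712455 ] 75.94667425864019
```

View pics/w15.png

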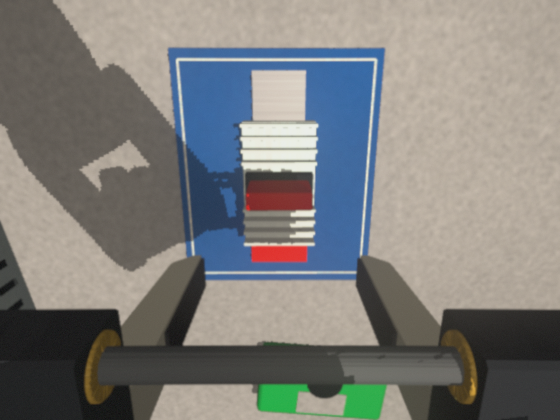

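View pics/s15.png

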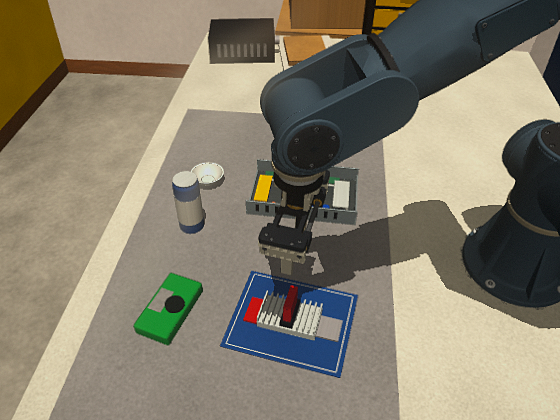

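View pics/c15.png

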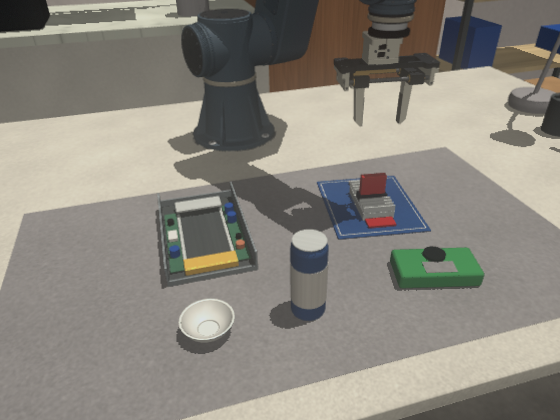

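Run:
```python
from h import *
s,p,R=st(); print(s["clock"],abs(s["qd"]).max()); print(job.job_done())
```

```text
17.05 0.021409911938449797
the job is handed in; nothing more can be done
None
```

The heat-sink module is out of the amplifier and lying flat, right way up, on the blue mat. I handed the job in at about 17 s.

- **Grip:** I held the handle across its 56 mm width, not its 16 mm thickness as described. The moves could not tilt the tool, and this grip let the module pivot between the pads.
- **Release from the lip:** I slid the module about 14.5 mm. The push rose to 7.6 N at the solid stop, and I eased it to about 3 N. I then swung the toe up about 0.12 rad around the tongue, with about 3 N or less along the slide.
- **Removal:** I drew the tongue out about 40 mm with almost no force beyond the module's weight, then lifted clear and carried it over.
- **Setting down:** I lowered the tongue end first until the module lay flat. The last step pressed it onto the mat with about 14.5 N.

**Last checks:** pictures from all three cameras show the module flat within the mat's white border. By the gripper position it is about 2 mm from the measured centre and square to the mat to within about half a degree. The can, meter and dish look unmoved, and the gripper was open and about 15 cm above the module.

**One reading disagreed:** just before I opened the fingers, the wrist force still showed the full weight (4.5 N). Easing off the press had probably lifted the module by less than 1 mm, so it may have dropped that last fraction on release.

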